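# Seat the handwheel on the bench spindle and spin it to check that it runs free

### The job

On the small bench spindle, the handwheel stands proud on its shaft and rubs on the guard finger. Press it straight down by its hub until it comes up firmly against its seat, wherever that is, and hold it there with a steady push of about 18 to 20 N for half a second (never above 23 N). Then lay a fingertip softly against its upright pin and push it smoothly anticlockwise (seen from above) without knocking it (never above 15 N on the pin), take the hand away while it still turns briskly, and let it run down untouched to a standstill; it must have made at least one full turn in all, and everything else on the bench stays where it is.

Things in the scene. Friction and masses are not known exactly. Their poses are not given: they have to be found in the camera images.
- spindle: fixed bench spindle: square plywood board (220 x 220 x 18 mm) with a grey foot and bearing housing that carries the handwheel. Origin at the centre of the board's underside; its z axis is the wheel's axis, its +x side bears the guard post
- guard (a point): top of the dark steel guard post (20 x 30 mm), 96 mm from the axis, 118 mm above the bench. It carries a small sprung finger with a cork pad that reaches in over the wheel's rim, to 62 mm from the axis; it rides up and down with the wheel, its top up to 136 mm above the bench. Before, the pad rubs on the rim; seated, it is clear
- quill: the handwheel and all that moves with it; origin on the axis 48 mm under the hub's top, does not turn. Flat aluminium disc, 150 mm across, 20 mm thick, about 0.6 kg, steel hub (32 mm across, 25 mm tall), one upright pin. Starts 6 to 15 mm above its seat, held by friction: slides down at roughly 3 to 10 N on the hub; at the seat the force climbs by some 5 N per mm or more. It stays where pressed
- hub_top (a point): centre of the flat top of the hub (32 mm across), on the axis, 25 mm above the disc's upper face. When seated it is 122 to 134 mm above the spindle's origin: it differs each time and cannot be seen, only felt
- pin: the upright dark steel pin on the wheel, 14 mm thick, 30 mm tall; origin at the centre of its foot, on the disc's upper face, 52 mm from the axis; it goes round with the wheel. At the start it is on the spindle's -x side, opposite the guard finger
- wheel (a joint): angle of the wheel in rad, 0 at the start, growing anticlockwise seen from above, counted on over full turns. Once seated the wheel turns very easily and coasts (released at 5 rad/s it runs on for about one and a half turns); before, it stops at once
- screwdriver: screwdriver, 170 mm long, lying on the bench; bystander, origin at its underside
- tumbler: open glass tumbler, 72 mm across, 100 mm tall; bystander, origin at its underside
- varnish_jar: amber jar with black cap, 56 mm across, 70 mm tall; bystander, origin at its underside
- bridge_blank: thin pale wood blank, 50 x 42 x 12 mm, lying flat; bystander, origin at its underside
- sanding_block: cork block, 90 x 50 x 30 mm; bystander, origin at its underside
- brass_collar: small brass ring, 24 mm across, 12 mm tall, lying on a corner of the spindle's board; bystander, origin at its underside
- hex_key: steel hex key, 60 mm long, lying on the spindle's board near another corner; bystander, origin at its underside

How it is judged (in metres and radians):
On the way, in this order (a step that is already met when the one before it is completed fails the run):
1. the wheel is held against its seat: pressed with more than 15 N without giving way, for 0.3 s (contact force between the fingers and quill above 15 N and linear speed of quill below 0.003 m/s), for 0.3 s.
2. the wheel runs anticlockwise by itself, clear and untouched, faster than 1.5 rad/s for 0.3 s (velocity of joint wheel above 1.5 rad/s and contact force between anything else and quill below 0.1 N), for 0.3 s.
At the end, for the whole second after the job is handed in: the wheel is down on its seat (hub top more than 5 mm below where it started), has made at least one full turn anticlockwise in all (over 6.2 rad) and stands still (under 0.05 rad/s) (value of joint wheel above 6.2 rad and velocity of joint wheel between -0.05 and 0.05 rad/s and distance of hub_top from where it was at the start of the episode above 0.005 m); the robot touches nothing.
It fails at once if the handwheel is pressed or pushed with more than 23 N (contact force between the fingers and quill above 23 N).
It fails at once if the pin is knocked or pushed with more than 15 N (contact force between the fingers and pin above 15 N).
It fails at once if a bystander is moved by more than 20 mm (distance of any of screwdriver, tumbler, varnish_jar, bridge_blank, sanding_block, brass_collar, hex_key from where it was at the start of the episode above 0.02 m).
It also fails if it takes over 61 s, if anything falls off the work surface, if the arm or the gripper's body presses on something with over 40 N, if the wrist force passes 120 N, or if a joint passes its speed limit or range.

### The arm

A 6-joint arm with a two-finger parallel gripper is mounted at the origin on the work surface. World frame = base frame: x ahead of the robot, y to its left, z up, the work surface at z = 0. Lengths are in m, angles in degrees, forces in N, time in s.
With the tool pointing down it reaches from about 0.375 to 0.925 m from the base axis. Payload 5.7 kg.
Tool frame: the origin (TCP) lies on the centre line of the jaws, within the pads' length; the fingertips stand 8 mm ahead of it and the grasp point (between the pads) lies 11 mm behind it; z points along the fingers, y is the direction in which the jaws open and shut (so a half turn about z gives the same grasp; the last joint's range is limited). The gripper opens to 85 mm and grips with 20 to 120 N. Pads are 22 mm wide; open, the fingers measure 114 mm over their backs; the gripper's body (76 mm by 85 mm) begins 54 mm behind the grasp point. The pads swing forward as they close: fully open they stand 13 mm farther back than shut.
Start: joints at [-74.834, 20.558, 86.54, -0, 72.909, -6.595], TCP at [0.222, -0.557, 0.213] pointing down, gripper open.
Joint ranges: [-170.27, 170.27], [-57.76, 135], [12.27, 136.19], [-55.21, 235.2], [11.17, 155.16], [-170.74, 170.74]. Speed limits (degrees/s): [136.94, 136.94, 180, 180, 180, 180].

### API

Orientations are given as [roll, pitch, yaw] about the fixed x, y, z axes, in that order (R = Rz(yaw) Ry(pitch) Rx(roll)).
In Python, from rig import manip gives the robot as it stands. Calls block until the motion is done:
- manip.move_to(position, orientation): joint-space move of the TCP to a pose.
- manip.line_to(position, rot=None, max_speed=0.15, max_force=None): straight line of the TCP; rot=None keeps the orientation; max_speed is the mean speed in m/s. With max_force (N) it stops when the force on the tool has changed by that much, and returns True; else False.
- manip.goto_joints(angles): joint-space move.
- manip.gripper_to(opening, force=None): finger opening in m; force is the grip in N (None keeps the last); returns when the fingers have stopped.
- manip.hold(seconds).
- manip.ik(position, orientation): joint angles nearest the present ones, or None.
- manip.get_obs(): the state.
- manip.read_camera(name): name is "scene" or "top"; returns a dict with "color" (384x512x3 uint8, red, green, blue), "fx", "fy", "cx", "cy" (pixels), "position" and "rotation" of the camera in the world. Camera axes: x right, y up, looking along -z (the intrinsics and any distortion apply to the point x, -y, -z); pixel columns grow to the right and rows downward; lengths in m; the calibration is good to about 2 mm. A picture is of the moment at which its call begins. There is no depth.
A pose or a line that the arm cannot do raises manip.PlanningError and nothing moves.
- manip.hand_in(): hands the job in, once; it reports no verdict.
The state is a dict: "t": time; "joint_positions": joint angles; "joint_velocities": joint speeds; "tau": joint torques, N m; "ee_pos": TCP position; "ee_rot": TCP orientation; "contact_force": force on the tool from outside, world axes, zero at the start; "moment": the same for the moment, N m; "gripper_width": finger opening in m.
Only numpy, scipy, OpenCV 4.12 (cv2) and the standard library are available. Lean on these libraries where they do the work, as an engineer would, in place of code of your own. Each camera call takes 0.05 s, during which the arm holds its last target.

## Working session

There is one attempt and no reset: what is moved stays moved. The work goes in short steps, each a Python script; the robot and the scene stay as the last script left them, time stands still between calls to the robot, and variables do not carry over. Pictures are saved under pics/ and viewed, and the job is handed in when it is done.

```bash
ls; mkdir -p pics; python3 - <<'E'
from rig import manip
import cv2
for n in ("scene","top"):
    c=manip.read_camera(n)
    cv2.imwrite(f"pics/{n}0.png",cv2.resize(c["color"][:,:,::-1],None,fx=1.5,fy=1.5))
    print(n,{k:v for k,v in c.items() if k!="color"})
print(manip.get_obs())
E
```

```text
pics
scene {'fx': 494.9506600552002, 'fy': 494.9506600552002, 'cx': 252.3387110991794, 'cy': 185.82115982013067, 'position': array([ 1.17381122, -0.62424431,  0.9392628 ]), 'rotation': array([46.69963605,  1.21873535, 46.08151138])}
top {'fx': 352.9873997473101, 'fy': 352.9873997473101, 'cx': 257.3885652917108, 'cy': 188.53842062213403, 'position': array([4.41036018e-01, 9.14638234e-04, 1.01898697e+00]), 'rotation': array([  6.21583256,   0.25053606, -91.00145642])}
{'t': 0.1, 'joint_positions': array([-7.48334648e+01,  2.05948205e+01,  8.65929179e+01, -8.04923519e-05,
        7.29105047e+01, -6.59512885e+00]), 'joint_velocities': array([ 0.1105116 , -0.16634093, -0.17032898,  0.1041946 , -0.02650813,
       -0.04960813]), 'tau': array([-1.20753331e-03, -5.28656209e+01, -2.79349798e+01, -3.03075840e-04,
        4.98852329e-03,  1.12164784e-06]), 'ee_pos': array([ 0.22226327, -0.5566057 ,  0.2120263 ]), 'ee_rot': array([-1.79902398e+02, -1.12070832e-02,  2.17616782e+01]), 'contact_force': array([ 0.18262552, -1.09162062,  0.06209058]), 'moment': array([ 0.00638209,  0.04711908, -0.03029185]), 'gripper_width': 0.08567896043398263}
```

View pics/scene0.png

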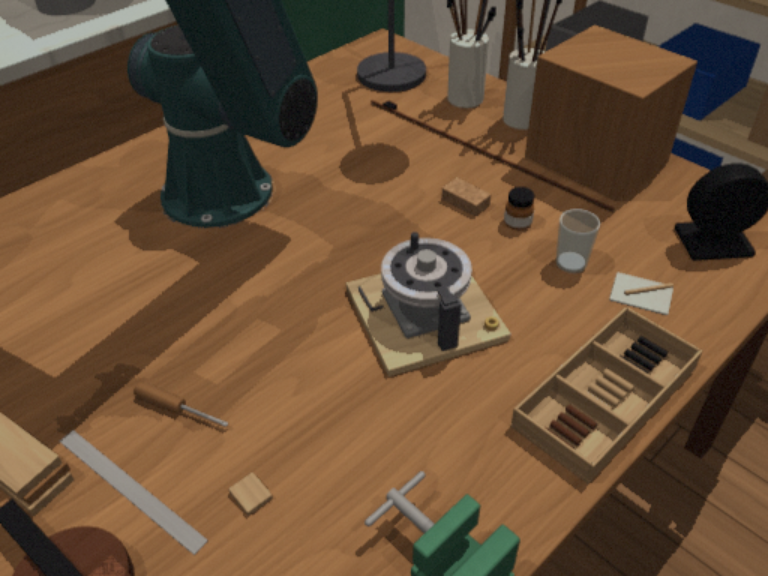

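View pics/top0.png

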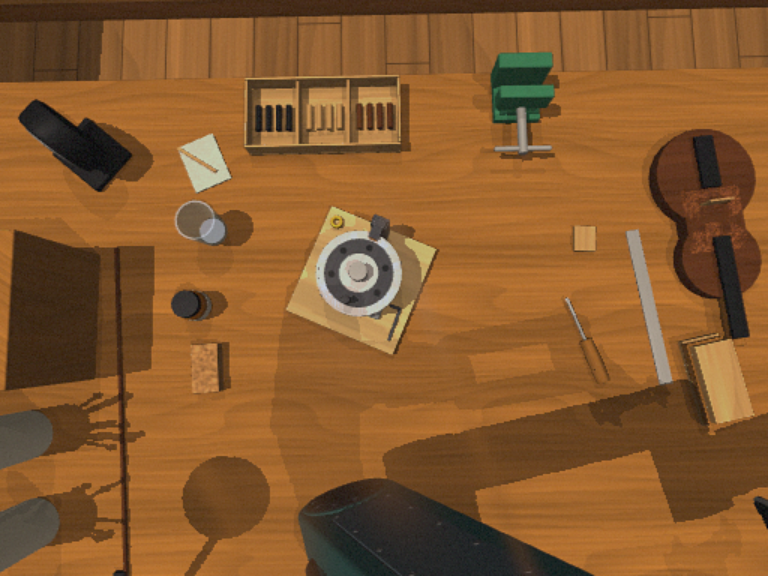

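```bash
python3 - <<'E'
import cv2,numpy as np
from rig import manip
t=manip.read_camera("top")["color"][:,:,::-1]; s=manip.read_camera("scene")["color"][:,:,::-1]
a=cv2.resize(t[130:242,180:300],None,fx=6,fy=6,interpolation=cv2.INTER_CUBIC)[:600]
b=cv2.resize(s[150:250,225:345],None,fx=6,fy=6,interpolation=cv2.INTER_CUBIC)
cv2.imwrite("pics/ta.png",a[:600]);cv2.imwrite("pics/sb.png",b)
E
```

```text
(no output)
```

View pics/ta.png

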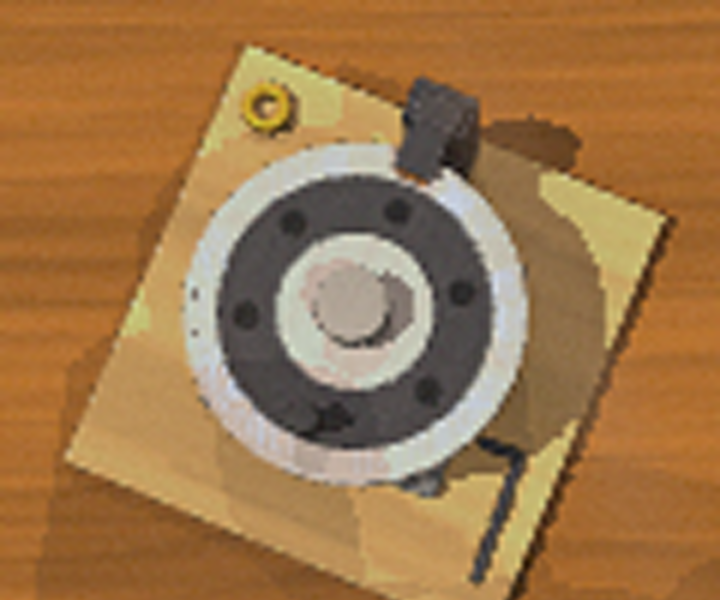

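View pics/sb.png

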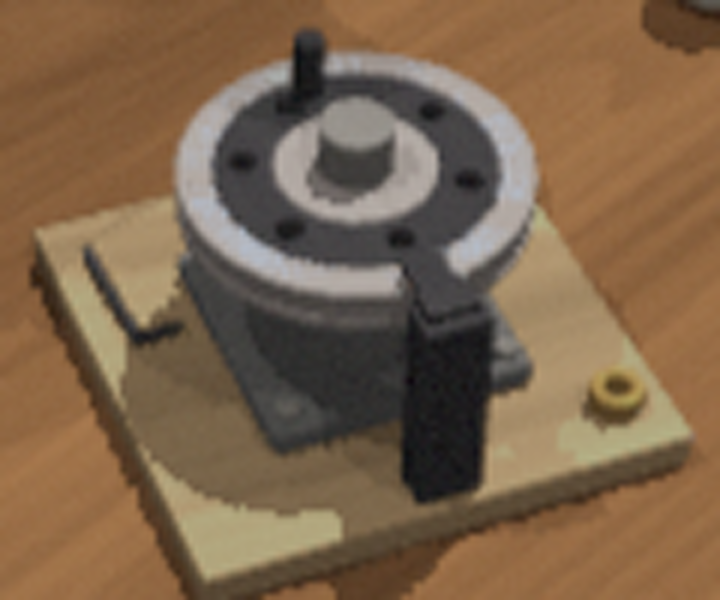

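```bash
cat > h.py <<'E'
import numpy as np, cv2
from scipy.spatial.transform import Rotation as R
from rig import manip
def ray(c,u,v):
    d=np.array([(u-c["cx"])/c["fx"],-(v-c["cy"])/c["fy"],-1.0])
    M=R.from_euler('xyz',c["rotation"],degrees=True).as_matrix()
    return np.array(c["position"]),M@(d/np.linalg.norm(d))
def atz(c,u,v,z):
    p,d=ray(c,u,v); return p+d*(z-p[2])/d[2]
def tri(a,b):
    A=np.zeros((3,3));y=np.zeros(3)
    for p,d in (a,b):
        P=np.eye(3)-np.outer(d,d);A+=P;y+=P@p
    x=np.linalg.solve(A,y)
    return x,[np.linalg.norm((np.eye(3)-np.outer(d,d))@(x-p)) for p,d in (a,b)]
E
python3 - <<'E'
from h import *
t=manip.read_camera("top"); s=manip.read_camera("scene")
T=lambda x,y:(180+(x+.5)/6-.5,130+(y+.5)/6-.5)
S=lambda x,y:(225+(x+.5)/6-.5,150+(y+.5)/6-.5)
print("hub",tri(ray(t,*T(351,303)),ray(s,*S(357,122))))
print("pin top",tri(ray(t,*T(297,418)),ray(s,*S(310,37))))
cs=[atz(t,*p,.018) for p in (T(247,45),T(673,217),T(67,460),(393/1.5,353.5/1.5))]
print(np.round(cs,4)); print("ctr",(cs[1]+cs[2])/2,(cs[0]+cs[3])/2)
for i,j in((0,1),(2,3),(2,0),(3,1)):
    d=cs[j]-cs[i];print(np.linalg.norm(d),np.degrees(np.arctan2(d[1],d[0])))
ss=[atz(s,*p,.018) for p in (S(36,235),S(692,438),S(203,582))]
print("scene corners",np.round(ss,4),(ss[0]+ss[1])/2)
for z in (.13,.135,.14,.145,.15): print(z,atz(t,*T(351,303),z)[:2],atz(s,*S(357,122),z)[:2])
print("guardtop",atz(t,*T(440,92),.118), "s",atz(s,*S(450,315),.118))
E
```

```text
hub (array([0.55989978, 0.05149301, 0.13302377]), [np.float64(0.00013947099483737686), np.float64(0.00013947099483748308)])
pin top (array([0.51127785, 0.07430996, 0.1362125 ]), [np.float64(0.00031948073041040146), np.float64(0.0003194807304103872)])
[[ 0.7021  0.107   0.018 ]
 [ 0.6142 -0.0964  0.018 ]
 [ 0.5029  0.1935  0.018 ]
 [ 0.4166 -0.0072  0.018 ]]
ctr [0.55854878 0.04851743 0.018     ] [0.55936136 0.04987342 0.018     ]
0.22160967752983987 -113.37977212157098
0.21847585128127384 -113.27079567379359
0.21712228681165197 -23.466063407419256
0.21673413966981697 -24.29481875380999
scene corners [[ 0.4224 -0.0095  0.018 ]
 [ 0.7082  0.1013  0.018 ]
 [ 0.6194 -0.0974  0.018 ]] [0.56532485 0.0459089  0.018     ]
0.13 [0.56039908 0.05177127] [0.55752001 0.05390742]
0.135 [0.55972773 0.05148524] [0.56132774 0.04971749]
0.14 [0.55905639 0.0511992 ] [0.56513548 0.04552755]
0.145 [0.55838505 0.05091316] [0.56894321 0.04133762]
0.15 [0.5577137  0.05062713] [0.57275094 0.03714768]
guardtop [0.65362107 0.01278006 0.118     ] s [0.65183915 0.00709861 0.118     ]
```

```bash
python3 - <<'E'
from h import *
manip.gripper_to(0.0,20)
print(manip.get_obs()["t"])
manip.move_to([0.5595,0.050,0.185],[180,0,108])
o=manip.get_obs();print(o["t"],o["ee_pos"],o["ee_rot"],o["contact_force"],o["joint_positions"],o["gripper_width"])
s=manip.read_camera("scene")["color"][:,:,::-1]
t=manip.read_camera("top")["color"][:,:,::-1]
cv2.imwrite("pics/s1.png",cv2.resize(s[80:240,200:360],None,fx=3.75,fy=3.75,interpolation=cv2.INTER_CUBIC))
E
```

```text
1.0667
3.5333 [0.55972439 0.04912615 0.18502442] [1.79995506e+02 1.82494056e-02 1.07925348e+02] [-0.22211923 -0.19687851 -0.3604981 ] [-2.01674807e+00  1.89868608e+01  9.32790963e+01 -1.68824044e-02
  6.77235950e+01 -1.99356982e+01] 0.0002188345654322957
```

View pics/s1.png

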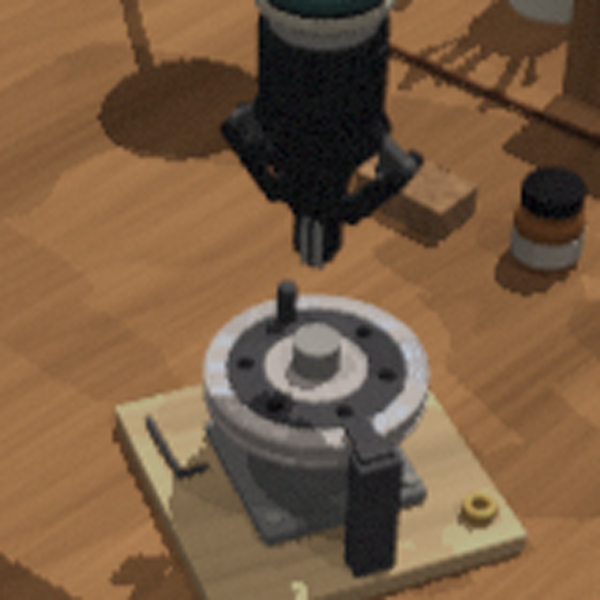

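```bash
python3 - <<'E'
from h import *
manip.hold(0.3)
f0=manip.get_obs()["contact_force"]
x,y=0.5595,0.0505
P=lambda m:(lambda o:print(m,round(o["t"],2),np.round(o["ee_pos"],4),np.round(o["contact_force"]-f0,2)))(manip.get_obs())
P("start")
manip.line_to([x,y,0.16],max_speed=0.05)
manip.hold(0.15); f0=manip.get_obs()["contact_force"]; print(f0)
r=manip.line_to([x,y,0.120],max_speed=0.012,max_force=2.0)
print(r);P("contact")
manip.hold(0.2);P("after")
E
```

```text
start 3.93 [0.5595 0.0498 0.185 ] [0. 0. 0.]
[-0.2857224  -0.31880349  0.1927049 ]
False
contact 8.22 [0.5595 0.0505 0.12  ] [ 0.22  0.58 -0.38]
after 8.42 [0.5595 0.0505 0.12  ] [-0.16  1.23 -0.56]
```

```bash
python3 - <<'E'
from h import *
s=manip.read_camera("scene")["color"][:,:,::-1]
t=manip.read_camera("top")["color"][:,:,::-1]
a=cv2.resize(s[110:230,215:335],None,fx=4,fy=4,interpolation=cv2.INTER_CUBIC)
b=cv2.resize(t[130:250,180:260],None,fx=4,fy=4,interpolation=cv2.INTER_CUBIC)
cv2.imwrite("pics/s2.png",np.hstack([a,b]))
E
```

```text
(no output)
```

View pics/s2.png

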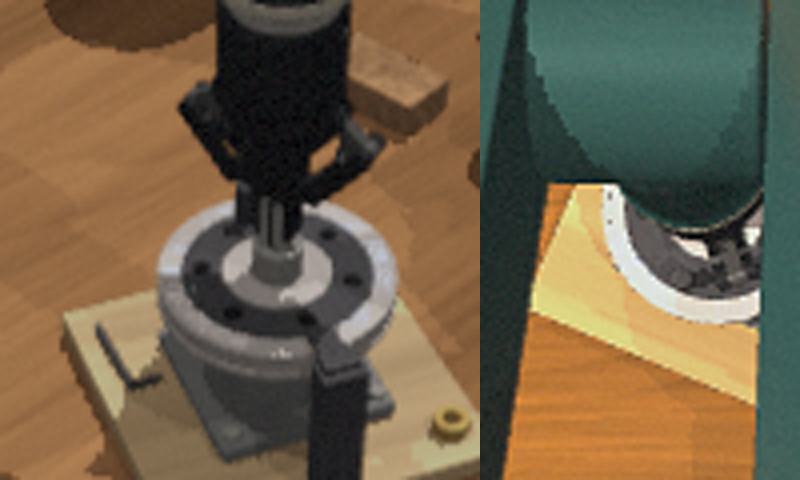

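```bash
cat >> h.py <<'E'
def proj(c,p):
    M=R.from_euler('xyz',c["rotation"],degrees=True).as_matrix()
    q=M.T@(np.array(p)-c["position"]); return c["cx"]+c["fx"]*q[0]/-q[2], c["cy"]-c["fy"]*q[1]/-q[2]
E
python3 - <<'E'
from h import *
s=manip.read_camera("scene")
print("tip@.177",proj(s,[.5597,.0491,.177]),"seen",(200+314/3.75,80+262/3.75))
print("tip now",[ (z,proj(s,[.5595,.0505,z])) for z in (.112,.12,.128,.133,.14)],"seen",(215+272/4,110+248/4))
print("hub edge front",proj(s,[.5595+.011,.0505-.011,.133]))
print(manip.get_obs()["contact_force"],manip.get_obs()["tau"])
E
```

```text
tip@.177 (np.float64(283.8090211925077), np.float64(156.55538254745423)) seen (283.73333333333335, 149.86666666666667)
tip now [(0.112, (np.float64(283.5542848096918), np.float64(176.36876650050738))), (0.12, (np.float64(283.62539902703645), np.float64(173.9716951999423))), (0.128, (np.float64(283.69715375931247), np.float64(171.55303384303073))), (0.133, (np.float64(283.74232958440126), np.float64(170.0302768213944))), (0.14, (np.float64(283.8060058815629), np.float64(167.88391804600874)))] seen (283.0, 172.0)
hub edge front (np.float64(283.9168832978188), np.float64(174.27130988019314))
[ 0.28595105 -0.38407336  0.47097102] [ 1.25848732e-03 -5.10685623e+01 -2.31557715e+01 -2.11495430e-04
  1.03958158e-03 -1.91095643e-05]
```

```bash
python3 - <<'E'
from h import *
s=manip.read_camera("scene")["color"][:,:,::-1]
cv2.imwrite("pics/s3.png",cv2.resize(s[135:205,245:325],None,fx=8,fy=8,interpolation=cv2.INTER_CUBIC))
E
```

```text
(no output)
```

View pics/s3.png

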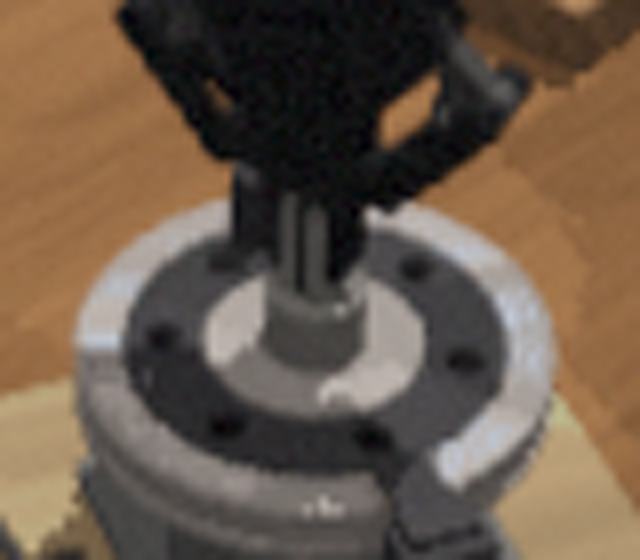

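```bash
python3 - <<'E'
from h import *
x,y=0.5595,0.0505
f0=manip.get_obs()["contact_force"]
P=lambda m:(lambda o:print(m,round(o["t"],2),np.round(o["ee_pos"],4),np.round(o["contact_force"]-f0,2)))(manip.get_obs())
P("start")
r=manip.line_to([x,y,0.105],max_speed=0.010,max_force=2.5)
print(r);P("contact")
manip.hold(0.2);P("after")
s=manip.read_camera("scene")["color"][:,:,::-1]
cv2.imwrite("pics/s4.png",cv2.resize(s[135:205,245:325],None,fx=8,fy=8,interpolation=cv2.INTER_CUBIC))
E
```

```text
start 8.62 [0.5595 0.0505 0.12  ] [0. 0. 0.]
True
contact 9.1 [0.5595 0.0505 0.1183] [ 0.04 -0.64  3.87]
after 9.3 [0.5595 0.0505 0.1182] [-0.3  -0.6   3.62]
```

View pics/s4.png

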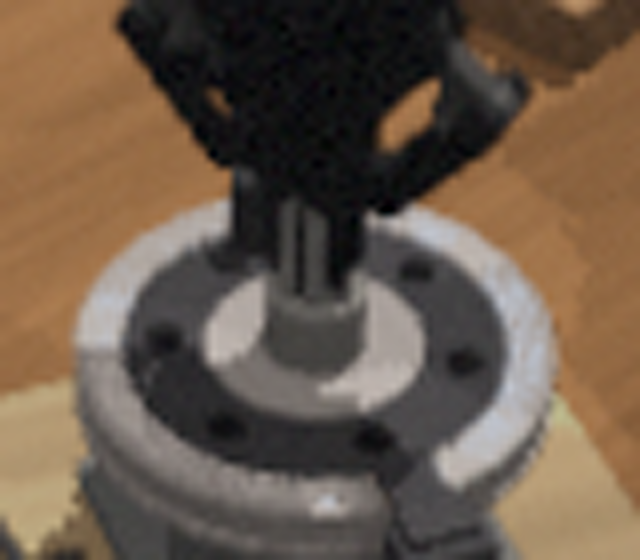

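```bash
python3 - <<'E'
from h import *
def rd(n=6):
    a=[];b=[]
    for _ in range(n):
        manip.hold(0.03);o=manip.get_obs();a.append(o["contact_force"]);b.append(o["moment"])
    return np.mean(a,0),np.mean(b,0)
f1,m1=rd()
manip.line_to([0.5595,0.0505,0.124],max_speed=0.05);manip.hold(.1)
f0,m0=rd()
print(f1-f0,m1-m0,m0,manip.get_obs()["gripper_width"])
s=manip.read_camera("scene")
pin=proj(s,[0.5595-.0475,0.0505+.0212,.138]);print("pin",(pin[0]-245)*8,(pin[1]-135)*8)
E
```

```text
[ 0.87054081 -0.03759727  4.10508807] [ 0.01317456 -0.15391206 -0.00242261] [-0.0036065  -0.01187569  0.00629372] 0.00018051240487379537
pin 246.95286273701868 166.3144047018975
```

```bash
python3 - <<'E'
from h import *
def rd(n=6):
    a=[];b=[]
    for _ in range(n):
        manip.hold(0.03);o=manip.get_obs();a.append(o["contact_force"]);b.append(o["moment"])
    return np.mean(a,0),np.mean(b,0)
x,y=0.5595,0.0505
manip.line_to([x,y,.124],rot=[180,0,156],max_speed=.1)
print(manip.get_obs()["t"])
manip.line_to([x,y,.1205],max_speed=.02);manip.hold(.1)
f0,m0=rd()
r=manip.line_to([x,y,0.108],max_speed=0.008,max_force=2.5)
f1,m1=rd();o=manip.get_obs()
print(r,f1-f0,m1-m0,o["t"],o["ee_pos"],o["ee_rot"])
s=manip.read_camera("scene")["color"][:,:,::-1]
cv2.imwrite("pics/s5.png",cv2.resize(s[125:205,245:325],None,fx=7,fy=7,interpolation=cv2.INTER_CUBIC))
E
```

```text
11.1667
True [ 0.86301057 -0.24508142  3.37284815] [ 0.00382848 -0.04864868  0.00288251] 12.6167 [0.55940966 0.05051237 0.11763186] [-1.79995958e+02 -1.45038268e-02  1.55998278e+02]
```

View pics/s5.png

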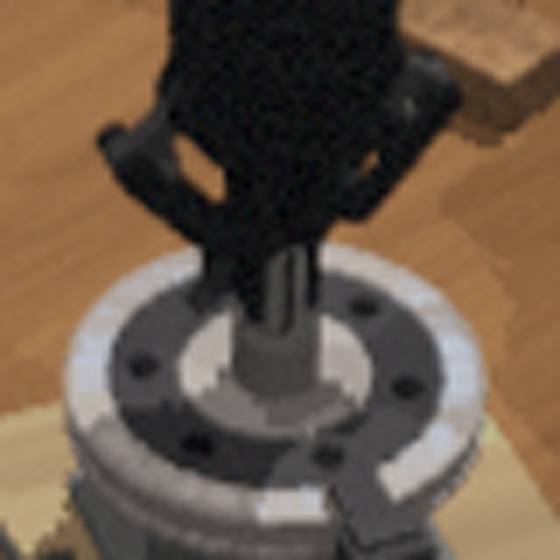

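```bash
python3 - <<'E'
from h import *
x,y=0.5595,0.0505
# baseline from just-measured free state: relift 3mm
manip.line_to([x,y,.1205],max_speed=.03);manip.hold(.1)
a=[]
for _ in range(6): manip.hold(.03);a.append(manip.get_obs()["contact_force"][2])
f0=np.mean(a);print("f0",f0,manip.get_obs()["t"])
np.save("f0.npy",f0)
r=manip.line_to([x,y,.1145],max_speed=.01,max_force=13)
def F():
    v=[]
    for _ in range(3): manip.hold(.017);v.append(manip.get_obs()["contact_force"][2])
    return np.mean(v)-f0
z=manip.get_obs()["ee_pos"][2];f=F();print(r,z,f)
for i in range(30):
    if f>12 or manip.get_obs()["t"]>24: break
    z-=.0008
    manip.line_to([x,y,z],max_speed=.01,max_force=12)
    f=F();o=manip.get_obs();print(round(o["t"],2),round(z,4),np.round(o["ee_pos"],4),round(f,2))
E
```

```text
f0 0.13060963739477272 13.225
False 0.11458123628868673 3.298868921962955
14.32 0.1138 [0.5596 0.0505 0.1138] 3.6
14.62 0.113 [0.5596 0.0505 0.1129] 3.33
14.93 0.1122 [0.5594 0.0506 0.1122] 5.3
15.22 0.1114 [0.5594 0.0506 0.1115] 5.62
15.53 0.1106 [0.5594 0.0506 0.1107] 5.9
15.82 0.1098 [0.5594 0.0506 0.1099] 6.39
16.12 0.109 [0.5594 0.0506 0.1092] 6.67
16.43 0.1082 [0.5594 0.0506 0.1085] 8.17
16.73 0.1074 [0.5596 0.0506 0.1084] 13.19
```

```bash
python3 - <<'E'
from h import *
x,y=0.5595,0.0505
f0=float(np.load("f0.npy"))
def F(n=4):
    v=[]
    for _ in range(n): manip.hold(.02);v.append(manip.get_obs()["contact_force"][2])
    return np.mean(v)-f0,np.max(v)-f0
z=.1074;f=F();print(f)
while f[0]<18.4 and z>.104:
    z-=.0003 if f[0]<17.3 else .00012
    manip.line_to([x,y,z],max_speed=.005)
    f=F();o=manip.get_obs();print(round(o["t"],2),round(z,5),np.round(o["ee_pos"],5),np.round(f,2))
print("hold",F(35),manip.get_obs()["ee_pos"],manip.get_obs()["t"])
E
```

```text
(np.float64(13.272781554723881), np.float64(13.651110376472172))
17.11 0.1071 [0.55968 0.05059 0.10842] [15.68 16.25]
17.43 0.1068 [0.55975 0.05058 0.1084 ] [17.63 18.14]
17.74 0.10668 [0.55979 0.05059 0.10838] [18.32 18.67]
18.06 0.10656 [0.55982 0.05061 0.10838] [19.6  19.97]
hold (np.float64(19.41684027083842), np.float64(20.409795097288224)) [0.55981921 0.05058524 0.10835737] 18.6417
```

```bash
cat >> h.py <<'E'
AX=np.array([.5595,.0505]);PHI=np.radians(198.)
def tn(t,n,z): 
    return [AX[0]+n*np.cos(PHI)-t*np.sin(PHI),AX[1]+n*np.sin(PHI)+t*np.cos(PHI),z]
E
python3 - <<'E'
from h import *
manip.line_to([.5595,.0505,.16],max_speed=.1)
manip.move_to(tn(-.064,.045,.15),[180,0,18])
o=manip.get_obs();print(o["t"],o["ee_pos"],o["joint_positions"],o["contact_force"])
for n in("scene","top"):
    c=manip.read_camera(n)["color"][:,:,::-1]
    c=c[115:225,225:335] if n=="scene" else c[125:235,175:285]
    cv2.imwrite(f"pics/{n}6.png",cv2.resize(c,None,fx=5,fy=5,interpolation=cv2.INTER_CUBIC))
E
```

```text
21.4667 [0.49697986 0.09743467 0.14990092] [ 3.27322445e+00  1.69723076e+01  1.02299478e+02 -9.72234420e-05
  6.07321196e+01  7.52472115e+01] [-1.04500811 -0.69457984 -0.61286821]
```

View pics/scene6.png

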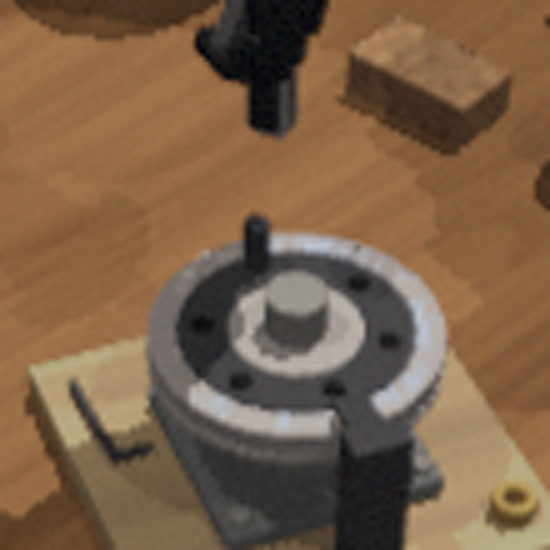

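View pics/top6.png

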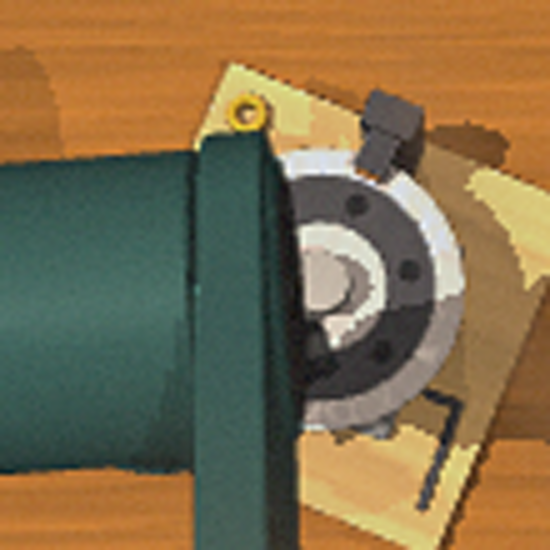

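```bash
python3 - <<'E'
from h import *
s=manip.read_camera("scene");t=manip.read_camera("top")
for z in (.12,.125,.13):
    h=atz(s,225+298/5-.4,115+283/5-.4,z);p=atz(s,225+257.5/5-.4,115+220/5-.4,z+.005);d=p-h
    print(z,h,p,np.hypot(*d[:2]),np.degrees(np.arctan2(d[1],d[0])))
o=manip.get_obs()["ee_pos"]
for z in(.142,.15,.16): 
    q=proj(s,[o[0],o[1],z]);print(z,(q[0]-225)*5,(q[1]-115)*5)
E
```

```text
0.12 [0.5534215 0.0589911 0.12     ] [0.50943306 0.07540333 0.125     ] 0.04695044858424596 159.53929185589416
0.125 [0.55720777 0.05482128 0.125     ] [0.51351269 0.07110713 0.13      ] 0.046631417477972836 159.55878171059732
0.13 [0.56099404 0.05065146 0.13      ] [0.51759232 0.06681092 0.135     ] 0.04631239184177237 159.5785400816352
0.142 268.42636263517306 161.72627034548952
0.15 268.66574400837237 149.45156812775082
0.16 268.9679188638675 133.95701932757333
```

```bash
python3 - <<'E'
from h import *
r=manip.line_to(tn(-.064,.045,.096),max_speed=.08,max_force=6);print(r)
manip.line_to(tn(-.052,.045,.096),max_speed=.02,max_force=3)
o=manip.get_obs();print(o["t"],o["ee_pos"],o["contact_force"])
s=manip.read_camera("scene")["color"][:,:,::-1]
cv2.imwrite(f"pics/s7.png",cv2.resize(s[130:200,245:315],None,fx=8,fy=8,interpolation=cv2.INTER_CUBIC))
E
```

```text
False
23.2417 [0.50071006 0.08598191 0.09599597] [-0.41944898  0.40211589  0.49237904]
```

View pics/s7.png

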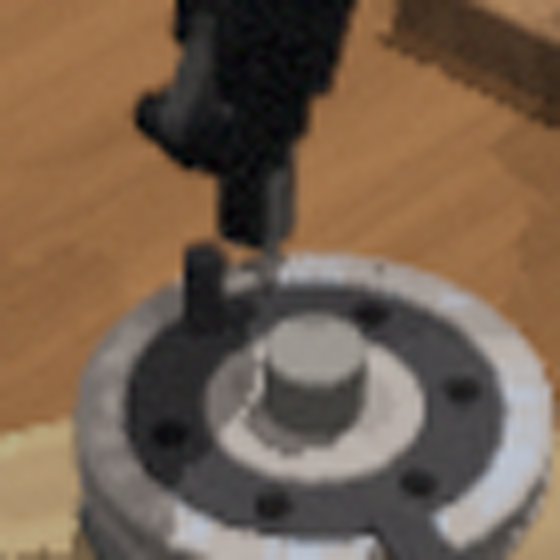

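```bash
python3 - <<'E'
from h import *
s=manip.read_camera("scene")
for z in (.088,.1,.104,.11,.116,.124,.13):
    q=proj(s,[.5007,.0860,z]);print(z,(q[0]-245)*8,(q[1]-130)*8)
# pin
h=[.5595,.0505]
for a in (156,160,164):
    q=proj(s,[h[0]+.052*np.cos(np.radians(a)),h[1]+.052*np.sin(np.radians(a)),.134]);print(a,(q[0]-245)*8,(q[1]-130)*8)
q=proj(s,[*h,.129]);print((q[0]-245)*8,(q[1]-130)*8)
E
```

```text
0.088 250.84556213355154 288.39364229385865
0.1 251.28894296445878 260.5024617871268
0.104 251.43799987485954 251.12593284415402
0.11 251.6627835488125 236.985759006772
0.116 251.88901756347605 222.75435047514497
0.124 252.19294336776738 203.63568571285896
0.13 252.42261659134238 189.18793134516477
156 246.6896758036737 216.12838187185298
160 236.15690001845314 219.06692517513784
164 225.95693579405997 222.4782595931165
309.6493485462579 329.99334869593054
```

```bash
python3 - <<'E'
from h import *
s=manip.read_camera("scene");o=manip.get_obs();print(o["t"],o["contact_force"])
for z in(.122,.128):
    h=atz(s,245+316/8-.45,130+345/8-.45,z);p=atz(s,245+205/8-.45,130+252/8-.45,z+.005);d=p-h
    print(z,h,p,np.hypot(*d[:2]),np.degrees(np.arctan2(d[1],d[0])))
cv2.imwrite(f"pics/s8.png",cv2.resize(s["color"][130:200,245:315,::-1],None,fx=8,fy=8,interpolation=cv2.INTER_CUBIC))
E
```

```text
23.3917 [0.30537671 0.01256468 0.53994775]
0.122 [0.55844536 0.05307339 0.122     ] [0.5070932  0.05630687 0.127     ] 0.05145386727660322 176.39702680396317
0.128 [0.56296312 0.04810081 0.128     ] [0.51201809 0.0512798  0.133     ] 0.051044119116108025 176.42935557844427
```

View pics/s8.png

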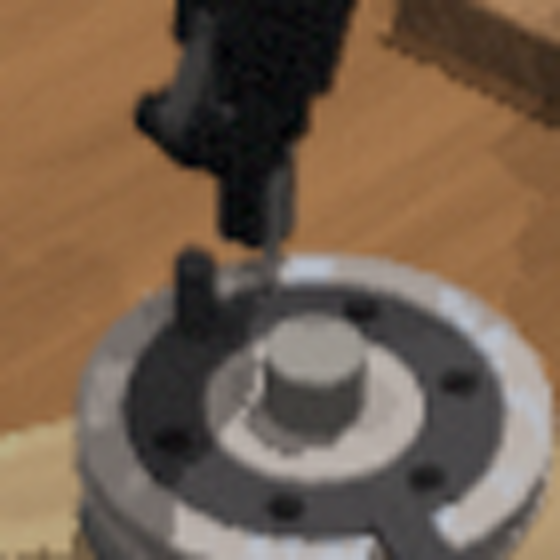

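```bash
python3 - <<'E'
from h import *
manip.hold(.8)
s=manip.read_camera("scene");a=s["color"].astype(int);manip.hold(.3);b=manip.read_camera("scene")["color"].astype(int)
print(manip.get_obs()["t"],np.abs(a-b).max())
cv2.imwrite(f"pics/s9.png",cv2.resize(b.astype(np.uint8)[130:200,245:315,::-1],None,fx=8,fy=8,interpolation=cv2.INTER_CUBIC))
E
```

```text
24.5917 51
```

View pics/s9.png

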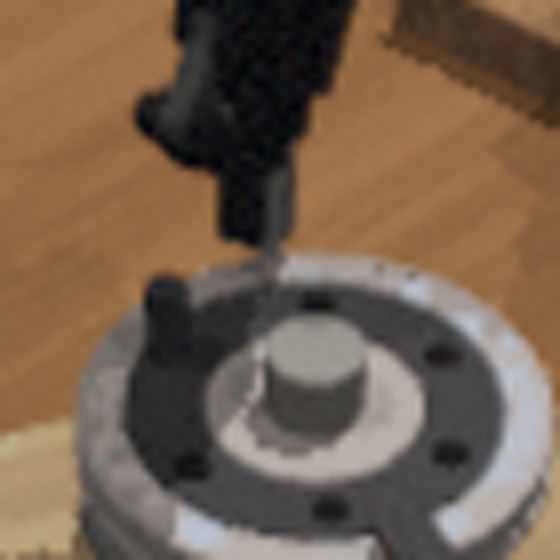

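```bash
python3 - <<'E'
from h import *
manip.hold(.5)
s=manip.read_camera("scene");b=s["color"]
print(manip.get_obs()["t"])
cv2.imwrite(f"pics/s10.png",cv2.resize(b[130:200,245:315,::-1],None,fx=8,fy=8,interpolation=cv2.INTER_CUBIC))
z=.125
for u,v in((165,283),):
    h=atz(s,245+316/8-.45,130+345/8-.45,z);p=atz(s,245+u/8-.45,130+v/8-.45,z+.005);d=p-h
    print(z,h,p,np.hypot(*d[:2]),np.degrees(np.arctan2(d[1],d[0])))
E
```

```text
25.1417
0.125 [0.56070424 0.0505871  0.125     ] [0.51113279 0.03443587 0.13      ] 0.05213627337776209 -161.95349413018312
```

View pics/s10.png

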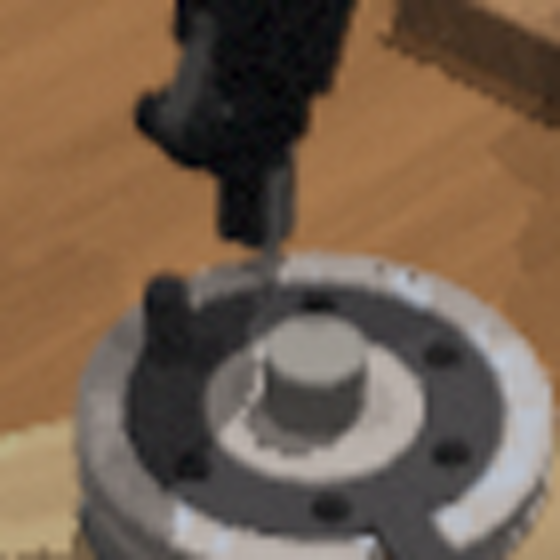

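```bash
sed -i 's/^AX=.*/AX=np.array([.5600,.0505]);PHI=np.radians(236.)/' h.py; python3 - <<'E'
from h import *
o=manip.get_obs();p=o["ee_pos"].copy();p[2]=.135
manip.line_to(p,max_speed=.12)
manip.line_to(tn(-.062,.0465,.135),rot=[180,0,56],max_speed=.1)
manip.line_to(tn(-.062,.0465,.096),max_speed=.08,max_force=6)
print(manip.get_obs()["t"])
manip.line_to(tn(-.0525,.0465,.096),max_speed=.006)
o=manip.get_obs();print(o["t"],o["ee_pos"],o["ee_rot"],o["contact_force"])
s=manip.read_camera("scene")["color"][:,:,::-1]
cv2.imwrite(f"pics/s11.png",cv2.resize(s[130:200,245:315],None,fx=8,fy=8,interpolation=cv2.INTER_CUBIC))
E
```

```text
27.075
28.8083 [0.49043989 0.04132226 0.09600145] [-1.79998879e+02  1.98362205e-04  5.60002447e+01] [ 0.16467225 -0.01392509 -0.16435273]
```

View pics/s11.png

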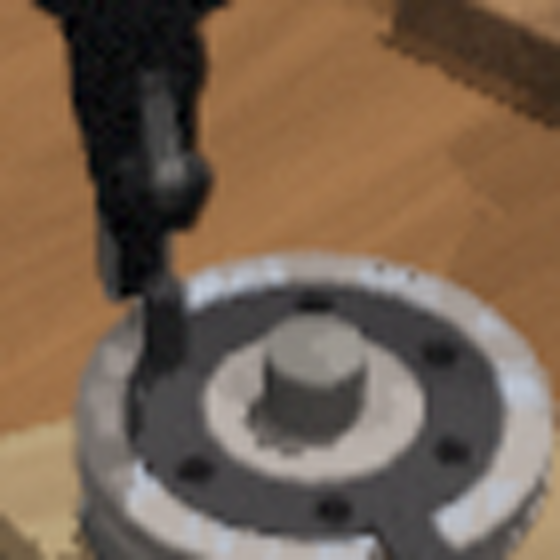

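```bash
python3 - <<'E'
from h import *
g=lambda:cv2.cvtColor(manip.read_camera("scene")["color"],cv2.COLOR_RGB2GRAY)[165:205,255:315].astype(float)
a=g()
for t in (-.0505,-.0485,-.0465,-.0445,-.0425):
    b=g();noise=np.abs(a-b).mean()
    manip.line_to(tn(t,.0465,.096),max_speed=.006)
    c=g();d=np.abs(c-b).mean();a=g()
    o=manip.get_obs();print(t,round(o["t"],2),noise,d,np.round(o["contact_force"],2))
    if d>noise*1.6+.3: break
s=manip.read_camera("scene")["color"][:,:,::-1]
cv2.imwrite(f"pics/s12.png",cv2.resize(s[130:200,245:315],None,fx=8,fy=8,interpolation=cv2.INTER_CUBIC))
E
```

```text
-0.0505 29.54 1.7345833333333334 5.489583333333333 [0.04 0.82 0.21]
```

View pics/s12.png

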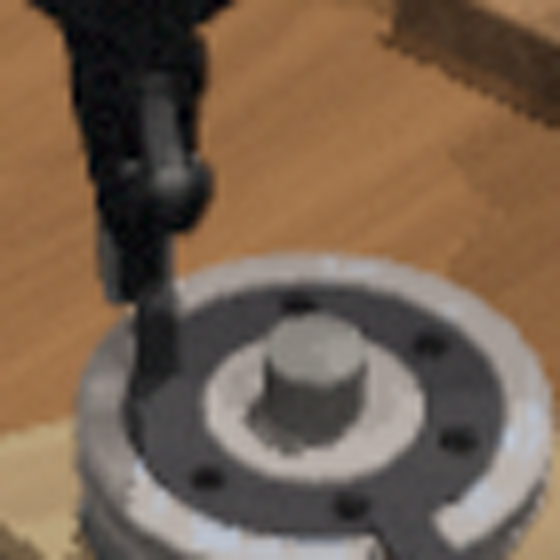

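```bash
python3 - <<'E'
from h import *
manip.hold(.3)
Z=.096;N=.0465
manip.line_to(tn(-.0450,N,Z),max_speed=.004)
manip.line_to(tn(-.0440,N,Z),max_speed=.005)
T=[manip.get_obs()["t"]]
manip.line_to(tn(.004,N,Z),max_speed=.16)
o=manip.get_obs();T.append(o["t"])
p=tn(.004,N,.145)
manip.line_to(p,max_speed=.2)
T.append(manip.get_obs()["t"])
im=[]
for i in range(2):
    im.append(manip.read_camera("scene")["color"][130:200,245:315,::-1]);T.append(manip.get_obs()["t"])
    manip.hold(.1)
print(T,o["contact_force"])
cv2.imwrite("pics/s13.png",cv2.resize(np.hstack(im),None,fx=5.7,fy=5.7,interpolation=cv2.INTER_CUBIC))
E
```

```text
[31.7667, 32.2167, 32.6083, 32.6583, 32.8083] [-0.29837558  0.70745465 -0.83578796]
```

View pics/s13.png

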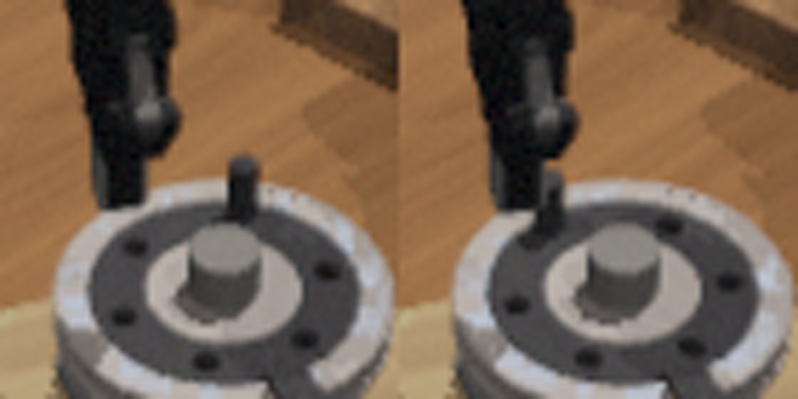

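```bash
python3 - <<'E'
from h import *
p=manip.get_obs()["ee_pos"].copy();p[2]=.22
manip.line_to(p,max_speed=.15)
g=lambda:manip.read_camera("scene")["color"]
prev=None;acc=0
W0=None
ims=[]
while True:
    manip.hold(.25);a=g();t=manip.get_obs()["t"]
    if prev is not None:
        d=np.abs(a[165:205,255:315].astype(float)-prev[165:205,255:315]).mean()
        print(round(t,2),round(d,2),end="; ")
        if d<2.0: acc+=1
        else: acc=0
        if acc>=5 or t>50: break
    prev=a; ims.append(a[140:200,245:315,::-1])
print()
np.save("a.npy",a)
n=len(ims);idx=np.linspace(0,n-1,min(n,12)).astype(int)
rows=[np.hstack([ims[i] for i in idx[k:k+4]]) for k in range(0,len(idx)//4*4,4)]
cv2.imwrite("pics/s14.png",cv2.resize(np.vstack(rows),None,fx=2.8,fy=2.8))
cv2.imwrite("pics/s15.png",cv2.resize(a[:,:,::-1],None,fx=1.5,fy=1.5))
E
```

```text
34.16 6.41; 34.46 7.12; 34.76 8.58; 35.06 8.61; 35.36 9.6; 35.66 8.32; 35.96 6.56; 36.26 7.01; 36.56 6.85; 36.86 6.28; 37.16 4.9; 37.46 3.74; 37.76 3.07; 38.06 3.07; 38.36 1.4; 38.66 1.44; 38.96 1.47; 39.26 1.47; 39.56 1.43;
```

View pics/s14.png

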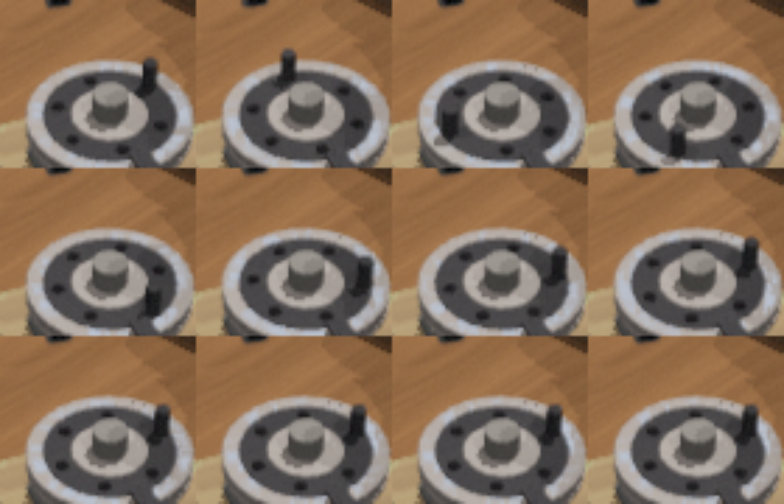

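View pics/s15.png

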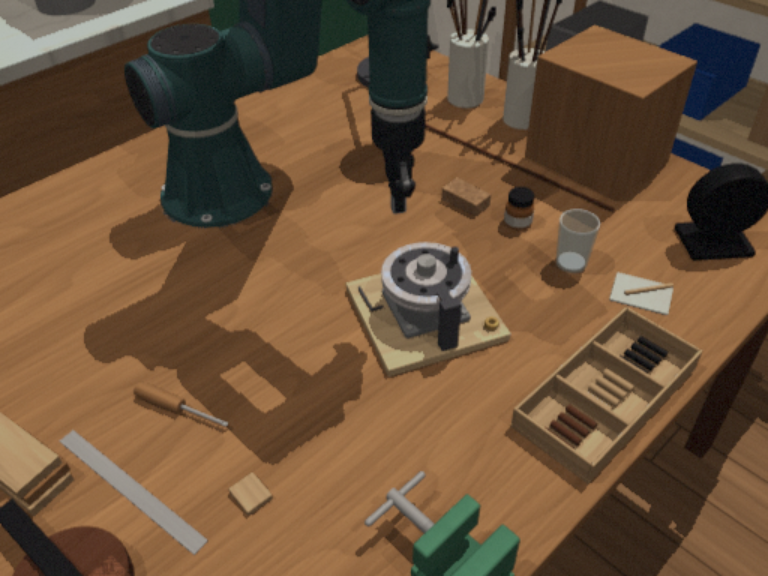

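```bash
python3 - <<'E'
from h import *
print(manip.get_obs()["t"],manip.get_obs()["contact_force"]);manip.hand_in()
E
```

```text
39.5583 [-0.63305159  0.44656249 -0.86029564]
the job is handed in; nothing more can be done
```

I pressed the handwheel onto its seat and spun it by its pin. It ran down untouched to a standstill, and I handed the job in at 39.6 s.

- **Seating:** The wheel slid down about 10 mm at roughly 3 to 8 N before the force climbed at the seat. I held it at about 19.4 N for 0.6 s, and the highest reading was 20.4 N.
- **Spin:** The final push was smooth and anticlockwise, after which I lifted the hand clear. Pictures 0.15 s apart put the wheel at about 5.5 rad/s, with the fingertip clear of the pin. It went round well over one full turn in total. The last five pictures, over 1.2 s, showed no movement beyond camera noise.
- **Bystanders:** They look unmoved in the last scene-camera picture; I did not measure them individually.

**Checks that disagreed or fell short:**
- **Fingertip height:** By the cameras and the touch on the hub, the shut fingertips sat about 20 mm higher relative to the TCP than the given "8 mm ahead". I took heights from the touch instead.
- **Early nudge on the pin:** My first slow approach reached the pin sooner than expected. The wheel drifted about 40° and stopped before the real push.
- **Pin force:** I did not record the force during the push. I expected about 2 N, and the reading just after it was under 1.2 N, which is within noise.

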